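Bring the drill block round to the front of the bench carousel

TASK

Turn the round tool carousel by pushing the wooden pegs on its rim with the fingertips until the square drill-bit block stands at the front, right in line with the steel pointer on the foot, then move clear. Do not touch or lift the four things standing on the carousel, and leave everything lying on the bench where it is.

Things in the scene. Friction and masses are not known exactly. Their poses are not given: they have to be found in the camera images.
- foot: the fixed steel foot of the carousel, bolted to the bench. Origin: on the carousel's turning axis, at bench height; z up. Its own -x direction is the carousel's front: there an arm runs out under the disc to a small upright steel block with a steel cone, the pointer, that points inwards at the disc. The cone's tip is 148 mm from the axis and 30 mm above the bench, the block's outer face 208 mm from the axis, its top (and all of the pointer) no more than 45 mm above the bench
- carousel (a joint): angle of the carousel, rad, 0 at the start, grows counter-clockwise seen from above; it turns freely both ways without stop. It has a stiff bearing (about 0.2 N m, so 1.5 to 2 N at a peg starts it) and stops almost at once when no longer pushed
- peg_a (a point): centre of the top of one of the six rim pegs. The carousel is a plywood disc of radius 140 mm, its upper face 40 mm above the bench. Six equal upright wooden pegs, 16 mm thick and 70 mm tall, stand on the disc near its rim at 128 mm from the axis, one every 60 degrees; their tops are 110 mm above the bench. The pegs are fast in the disc and are there to be pushed
- drill_block_mid (a point): the square drill-bit block: a dark wooden block 46 x 46 mm, 34 mm tall, with nine thin steel bits standing in its top (up to 66 mm above the disc); the only square thing on the carousel. The point is the middle of the wooden block. It stands loose in one of four equal round wells (rim 8 mm high, inner radius 36 mm) whose centres are 66 mm from the axis, 90 degrees apart; which well varies
- wax_tin_mid (a point): low round metal tin, 64 mm wide, 36 mm tall, loose in a well of the carousel; the point is its centre
- screw_jar_mid (a point): round glass jar with a metal lid, 58 mm wide, 64 mm tall, loose in a well of the carousel; the point is its centre
- glue_bottle_mid (a point): round bottle with a tapering nozzle, 48 mm wide, 68 mm tall, loose in a well of the carousel; the point is its axis, half-way up
- hammer: hammer, lying on the bench; to be left alone
- screwdriver: screwdriver lying on the bench; to be left alone
- offcut: wooden offcut 140 x 70 x 32 mm on the bench; origin at the centre of its underside; to be left alone
- square: joiner's try square lying on the bench, wooden stock 110 mm long, steel blade 200 mm; origin under the stock's middle; to be left alone
- mug: mug, 80 mm wide, 90 mm tall, upright on the bench; origin at the centre of its underside; to be left alone
Mind the look-alikes: they are no part of the job. What is shaped like the part that bears screw_jar_mid but turquoise is not meant.

How it is judged:
By the outcome, as a careful person would: the job done as asked, in the order asked, and still so for the second after the job is handed in, with the robot touching nothing.
It also fails if it takes over 45 s, if anything falls off the work surface, if the arm or the gripper's body presses on something with over 40 N, if the wrist force passes 120 N, or if a joint passes its speed limit or range.

ROBOT

A 6-joint arm with a two-finger parallel gripper is mounted at the origin on the work surface. World frame = base frame: x ahead of the robot, y to its left, z up, the work surface at z = 0. Lengths are in mm, angles in degrees, forces in N, time in s.
With the tool pointing down it reaches from about 325 to 900 mm from the base axis. Payload 6.1 kg.
Tool frame: the origin (TCP) lies at the very end of the fingers, on their centre line; the grasp point (between the pads) lies 19 mm behind it (r.tcp_to_grasp is the distance from the TCP to the grasp point, in mm); z points along the fingers, y is the line along which they close (so a half turn about z gives the same grasp; the last joint's range is limited). The gripper opens to 85 mm and grips with 20 to 120 N. Pads are 22 mm wide; open, the fingers measure 114 mm over their backs; the gripper's body (76 mm by 85 mm) begins 54 mm behind the grasp point. The pads swing forward as they close: fully open they stand 13 mm farther back than shut.
Start: joints at [62.848, 12.628, 87.462, -0, 79.91, -7.225], TCP at [213.017, 587.571, 231.3] pointing down, gripper open.
Joint ranges: [-170.65, 170.65], [-52.31, 119.04], [5.05, 147.46], [-71.25, 251.25], [11.57, 151.72], [-153.62, 153.62]. Speed limits (degrees/s): [147.25, 147.25, 172.46, 180, 180, 180].

INTERFACE

Orientations are given as [roll, pitch, yaw] about the fixed x, y, z axes, in that order (R = Rz(yaw) Ry(pitch) Rx(roll)).
In Python, from station import r gives the robot as it stands. The module is installed in compiled form; this text tells all that it offers.
- The arm moves only by the tool step_arm, never from a script. Its argument "commands" is a list of rows, each a list of 2 entries, a list of its own where there are three numbers: the shift along the tool's x, y, z in m, then the turn about the tool's z in rad. A call has 1 to 12 rows; each row shifts and turns the commanded pose from where the row before left it, along the tool's axes as they then stand; what a row does not reach is not made up. A row lasts 1/8 s, in which the tool goes at most 62.5 mm and 10.7 degrees, less where a joint would pass 70% of its speed; a pose out of reach is approached as far as the arm can. A call with a gripper value outside its range is refused whole. "gripper" is the opening, from -1 (shut) to 1 (fully open), so that 0 is half open, set as the call begins (left out, the last holds). The fingers move at their own pace and stop on an object; the grip force is fixed at half the most. Time passes only in rows, so rows that do not move let the fingers close. It gives the time, the measured TCP pose, the force, the opening and the grip force at its end, in the units of the state.
- r.sense(): the state, without advancing time (a new reading comes with each control period).
- r.camera(name): name is "scene" or "top" or "wrist"; returns the picture (400x640x3 uint8, blue, green, red); there is no depth.
- r.camera_model(name): a dict with "intrinsics" (3x3 intrinsics, pixels), "world_to_cam" (4x4, takes a point from world to camera coordinates); the wrist camera has in their place "T_tool_cam" (4x4, takes a point from camera to tool coordinates, whose origin is the TCP and whose axes are the flange's). Camera axes: x right, y up, looking along -z (the intrinsics and any distortion apply to the point x, -y, -z); pixel columns grow to the right and rows downward; lengths in mm; the calibration is good to about 2 mm. The wrist camera is an equidistant fisheye: a pixel r from the principal point sees the ray r / f radians off the axis. A picture is of the moment at which its call begins: read the wrist's pose just before it. camera_model takes no time and is no camera call.
- r.job_done(): hands the job in; it is judged then, once.
Trained networks look in the newest picture that a camera, given by its name, has taken for a name from the list of things; names that differ only in an ending like _2 or _b are one class to them, and where a whole thing is asked for, a point or a joint stands for the part that bears it (a point fixed in the world has none). Each returns a list of dicts, best first, with "conf" (0 to 1); they miss things now and then, are a little off and sometimes report something else, mostly with a low value. They report only what shows in the picture. A call takes as long as a camera call. They do not tell look-alikes from the thing itself.
- r.boxes_of(camera, query): "position" ([column, row] in pixels, amid what is visible of it).
The state is a dict: "clock": time; "joints": joint angles; "qd": joint speeds; "joint_torque": joint torques, N m; "tcp_pos": TCP position; "tcp_rot": TCP orientation; "force": force on the tool from outside, world axes, zero at the start; "moment": the same for the moment, N m; "opening": finger opening in mm; "grip_force": force on a finger pad.
Only numpy, scipy, OpenCV 4.12 (cv2) and the standard library are available. Lean on these libraries where they do the work, as an engineer would, in place of code of your own. Each camera call takes 0.05 s, during which the arm holds its last target. There are 200 camera calls.

## Working session

There is one attempt and no reset: what is moved stays moved. The work goes in short steps, Python scripts to look and compute and a tool call to move; the robot and the scene stay as the last step left them, time stands still between calls to the robot, and variables do not carry over. Pictures are saved under pics/ and viewed, at most 10 in all, crops included, and the job is handed in when it is done.

Besides the shell and the picture viewer there is one more tool, called as name(argument=value, ...), one argument or row to a line, values as JSON. step_arm: Moves the arm, as the interface text tells. Its arguments: {"type":"object","properties":{"commands":{"type":"array"},"gripper":{"type":"number"}},"required":["commands"]}

```bash
mkdir -p pics; cat > h.py <<'E'
import numpy as np, cv2
from station import r
def ray(cam,px,z):
    m=r.camera_model(cam);K=np.array(m["intrinsics"]);T=np.array(m["world_to_cam"])
    u=np.linalg.inv(K)@[px[0],px[1],1];d=np.array([u[0],-u[1],-u[2]])
    R=T[:3,:3];c=-R.T@T[:3,3];d=R.T@d
    return c+d*(z-c[2])/d[2]
def proj(cam,p):
    m=r.camera_model(cam);K=np.array(m["intrinsics"]);T=np.array(m["world_to_cam"])
    q=T[:3,:3]@np.array(p,float)+T[:3,3];q=K@[q[0],-q[1],-q[2]];return q[:2]/q[2]
E
python3 - <<'E'
from h import *
for c in("top","scene"):
    cv2.imwrite(f"pics/{c}0.png",r.camera(c)); print(c,{k:v for k,v in r.camera_model(c).items() if k not in("intrinsics","world_to_cam")})
    for n,z in(("foot",30),("peg_a",110),("drill_block_mid",58),("wax_tin_mid",60),("screw_jar_mid",75),("glue_bottle_mid",75),("mug",45),("hammer",10),("carousel",40)):
        print(n,[(np.round(b["conf"],2),np.round(b["position"]),np.round(ray(c,b["position"],z)[:2])) for b in r.boxes_of(c,n)[:7]])
print(r.sense())
E
```

```text
top {}
foot [(np.float64(0.52), array([309., 251.]), array([385.,  45.]))]
peg_a [(np.float64(0.94), array([329., 195.]), array([539., -14.]))]
drill_block_mid [(np.float64(0.51), array([348., 180.]), array([590., -72.]))]
wax_tin_mid [(np.float64(0.73), array([311., 173.]), array([612.,  35.])), (np.float64(0.42), array([309., 206.]), array([515.,  41.]))]
screw_jar_mid [(np.float64(0.69), array([310., 206.]), array([514.,  37.])), (np.float64(0.61), array([229., 194.]), array([551., 267.]))]
glue_bottle_mid [(np.float64(0.66), array([340., 211.]), array([498., -48.])), (np.float64(0.54), array([462., 249.]), array([ 384., -385.]))]
mug [(np.float64(0.95), array([214., 148.]), array([696., 321.]))]
hammer [(np.float64(0.72), array([165., 242.]), array([420., 473.]))]
carousel [(np.float64(0.9), array([328., 197.]), array([542., -14.])), (np.float64(0.24), array([310., 251.]), array([386.,  40.])), (np.float64(0.24), array([343., 209.]), array([506., -57.]))]
scene {}
foot [(np.float64(0.67), array([276., 195.]), array([377.,  31.]))]
peg_a [(np.float64(0.65), array([310., 235.]), ar
[... 762 characters left out ...]
.]), array([545., -30.]))]
{'clock': 1.0, 'joints': array([ 6.28470771e+01,  1.26282663e+01,  8.74618999e+01,  1.91682751e-03,
        7.99083288e+01, -7.22523969e+00]), 'qd': array([-0.03964441,  0.06711541,  0.08391478,  0.06097168,  0.11009758,
       -0.02425586]), 'joint_torque': array([-9.66468688e-04, -4.96870887e+01, -3.89730012e+01, -1.72321766e-04,
        9.37435980e-04,  4.66230148e-06]), 'tcp_pos': array([213.01983247, 587.58471811, 231.29764306]), 'tcp_rot': array([ 1.79998270e+02, -1.68291248e-03,  1.60071981e+02]), 'force': array([ 0.50585627,  0.38242999, -0.07930713]), 'moment': array([-0.06121973, -0.04734145,  0.00790198]), 'grip_force': 0.0, 'opening': 85.62500515225952}
```

View pics/top0.png

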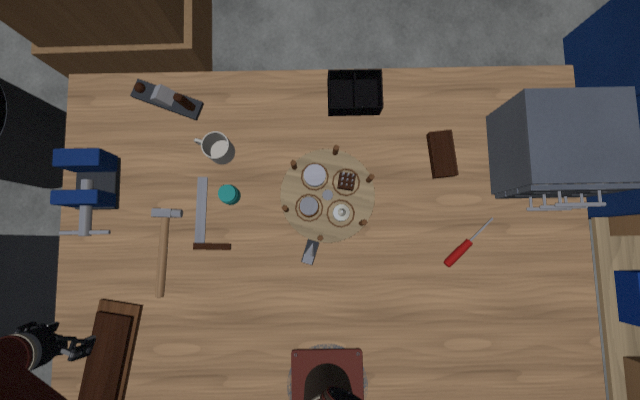

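View pics/scene0.png

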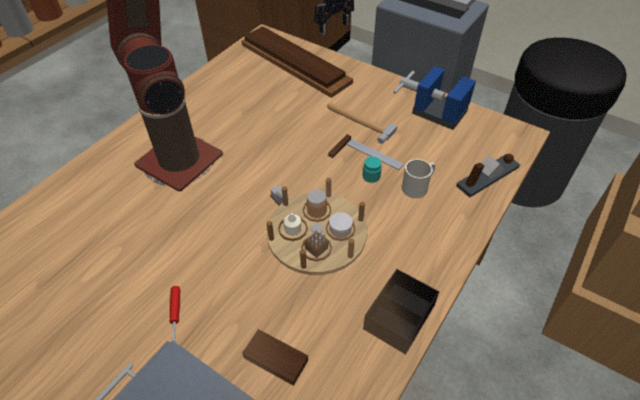

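```bash
python3 - <<'E'
from h import *
im=r.camera("top")[135:275,260:400]; cv2.imwrite("pics/crop1.png",cv2.resize(im,None,fx=4.25,fy=4.25,interpolation=cv2.INTER_CUBIC))
for p in ((328,196),): print(ray("top",p,40))
for p in((336,148),(371,177),(363,222),(320,237),(285,208),(293,163)): print(ray("top",p,110)[:2])
print(ray("top",(310,251),40)[:2])
m=r.camera_model("wrist");print(m)
E
```

```text
[545.63394536 -15.16385824  40.        ]
[671.90990226 -37.73867771]
[ 588.06662875 -132.59275939]
[ 463.98473903 -106.37237438]
[425.29303338  11.87457035]
[506.17394239 106.36782556]
[631.45974913  82.93400554]
[386.43307228  40.42658414]
{'intrinsics': array([[309.70691629,   0.        , 321.65309014],
       [  0.        , 309.70691629, 203.89723883],
       [  0.        ,   0.        ,   1.        ]]), 'T_tool_cam': array([[-4.78403736e-04,  9.66092356e-01,  2.58196303e-01,
         6.56812298e+01],
       [ 9.99999825e-01,  3.72138094e-04,  4.60439919e-04,
        -2.17670266e-01],
       [ 3.48742807e-04,  2.58196478e-01, -9.66092365e-01,
        -1.41563770e+02],
       [ 0.00000000e+00,  0.00000000e+00,  0.00000000e+00,
         1.00000000e+00]])}
```

View pics/crop1.png

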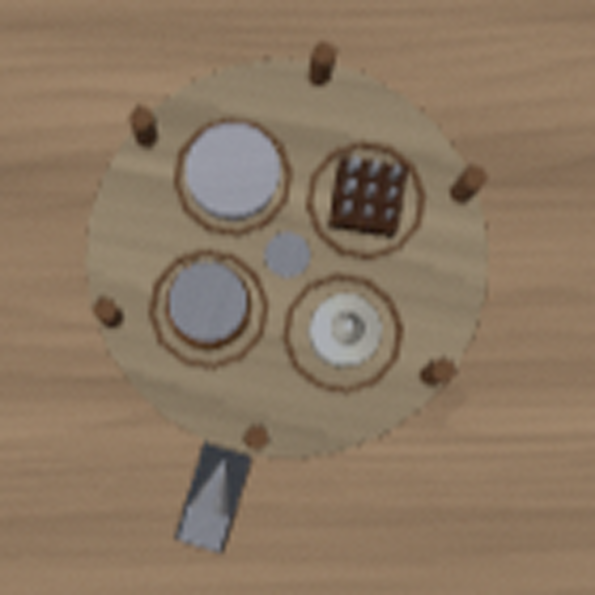

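Candidates for "the square block": drill block on the carousel (346,181); offcut (442,153) and black tray (355,92) are off the carousel. The close crop confirms a dark square with nine bits at (346,181). The pointer is at (310,252). The axis is near (548,-13), the block at about -55° and the front at about 162°, so I need to turn about -143° (clockwise). First I'll align the tool and shut the fingers.

step_arm(
  commands=[
    [[0, 0, 0], -0.175],
    [[0, 0, 0], -0.175],
  ],
  gripper=-1,
)

```text
clock: 1.3
tcp_pos: [213.0, 587.6, 231.3]
tcp_rot: [180.0, 0.0, -179.5]
force: [-1.3, 0.2, -0.2]
opening: 51.6
grip_force: 0.0
```

step_arm(
  commands=[
    [[-0.02, -0.048, 0], 0],
    [[-0.02, -0.048, 0], 0],
    [[-0.02, -0.048, 0], 0],
    [[-0.02, -0.048, 0], 0],
    [[-0.02, -0.048, 0], 0],
    [[-0.02, -0.048, 0], 0],
    [[-0.02, -0.048, 0], 0],
    [[-0.02, -0.048, 0], 0],
    [[-0.02, -0.048, 0], 0],
    [[-0.02, -0.048, 0], 0],
    [[-0.02, -0.048, 0], 0],
    [[-0.02, -0.048, 0], 0],
  ],
)

```text
clock: 2.8
tcp_pos: [454.9, 10.4, 231.7]
tcp_rot: [-180.0, 0.1, -179.9]
force: [0.2, 0.5, 0.4]
opening: 0.3
grip_force: 0.0
```

step_arm(
  commands=[
    [[-0.02, -0.048, 0], 0],
    [[-0.02, -0.048, 0], 0],
    [[-0.02, -0.048, 0.02], 0],
    [[0, 0, 0.02], 0],
    [[0, 0, 0], 0],
  ],
)

```text
clock: 3.42
tcp_pos: [513.3, -131.8, 189.4]
tcp_rot: [179.9, -0.2, -179.9]
force: [-0.4, 0.6, 0.3]
opening: 0.3
grip_force: 0.0
```

```bash
cat >> h.py <<'E'
from scipy.spatial.transform import Rotation
def wray(px,z,s):
    m=r.camera_model("wrist");K=np.array(m["intrinsics"]);T=np.array(m["T_tool_cam"])
    u=(np.array(px)-K[:2,2])/K[0,0];t=np.hypot(*u);d=np.array([*(u*np.sin(t)/t),np.cos(t)]);d=T[:3,:3]@[d[0],-d[1],-d[2]]
    R=Rotation.from_euler("xyz",s["tcp_rot"],degrees=True).as_matrix();c=R@T[:3,3]+s["tcp_pos"];d=R@d
    return c+d*(z-c[2])/d[2]
E
python3 - <<'E'
from h import *
s=r.sense();print(s["tcp_pos"],s["tcp_rot"],s["joints"],s["opening"])
cv2.imwrite("pics/w1.png",r.camera("wrist"))
for n,z in(("foot",40),("peg_a",110),("drill_block_mid",74)):
  print(n,[(np.round(b["conf"],2),np.round(b["position"]),np.round(wray(b["position"],z,s)[:2])) for b in r.boxes_of("wrist",n)[:7]])
E
```

```text
[ 513.2971367  -131.77220472  189.36330548] [ 179.89731988   -0.22250904 -179.94571533] [-2.29322407e+01  1.76032905e+00  1.04005860e+02  7.92320273e-03
  7.44787506e+01 -1.12988463e+02] 0.2852584816331051
foot [(np.float64(0.56), array([480.,  69.]), array([383.,  28.])), (np.float64(0.35), array([466., 277.]), array([611.,  34.]))]
peg_a []
drill_block_mid [(np.float64(0.57), array([388., 261.]), array([570., -70.]))]
```

View pics/w1.png

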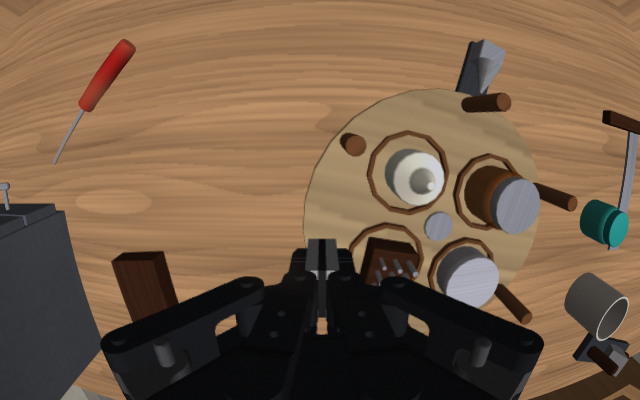

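Picture: the fingers are shut over the right-front gap. Peg at (353,145), drill block at (390,262), pointer at (485,65). Next I lower beside that peg, with the tips at z = 85.

step_arm(
  commands=[
    [[0.004, -0.009, 0.02], 0],
    [[0, 0, 0.03], 0],
    [[0, 0, 0.03], 0],
    [[0, 0, 0.024], 0],
    [[0, 0, 0], 0],
  ],
)

```text
clock: 4.25
tcp_pos: [509.7, -139.8, 86.5]
tcp_rot: [179.9, -0.1, -179.8]
force: [0.3, 0.1, -0.0]
opening: 0.1
grip_force: 0.0
```

```bash
python3 - <<'E'
from h import *
C=np.array([548,-13.]);p=None
for a in range(-107,-261,-7):
    q=C+131*np.array([np.cos(np.radians(a)),np.sin(np.radians(a))])
    if p is not None: print(a,np.round(q),"tool",np.round([-(q-p)[0],(q-p)[1]],0))
    p=q
print(r.sense()["tcp_pos"],r.sense()["force"])
E
```

```text
-114 [ 495. -133.] tool [15.  6.]
-121 [ 481. -125.] tool [14.  7.]
-128 [ 467. -116.] tool [13.  9.]
-135 [ 455. -106.] tool [12. 11.]
-142 [445. -94.] tool [11. 12.]
-149 [436. -80.] tool [ 9. 13.]
-156 [428. -66.] tool [ 7. 14.]
-163 [423. -51.] tool [ 6. 15.]
-170 [419. -36.] tool [ 4. 16.]
-177 [417. -20.] tool [ 2. 16.]
-184 [417.  -4.] tool [-0. 16.]
-191 [419.  12.] tool [-2. 16.]
-198 [423.  27.] tool [-4. 15.]
-205 [429.  42.] tool [-6. 15.]
-212 [437.  56.] tool [-8. 14.]
-219 [446.  69.] tool [-9. 13.]
-226 [457.  81.] tool [-11.  12.]
-233 [469.  92.] tool [-12.  10.]
-240 [482. 100.] tool [-13.   9.]
-247 [497. 108.] tool [-14.   7.]
-254 [512. 113.] tool [-15.   5.]
[ 509.68461227 -139.75101371   86.4532692 ] [ 0.34217304  0.07475135 -0.02319563]
```

step_arm(
  commands=[
    [[0.015, 0.006, 0], 0],
    [[0.014, 0.007, 0], 0],
    [[0.013, 0.009, 0], 0],
    [[0.012, 0.011, 0], 0],
    [[0.011, 0.012, 0], 0],
    [[0.009, 0.013, 0], 0],
    [[0.007, 0.014, 0], 0],
    [[0.006, 0.015, 0], 0],
    [[0.004, 0.016, 0], 0],
    [[0.002, 0.016, 0], 0],
    [[0, 0.016, 0], 0],
  ],
)

```text
clock: 5.62
tcp_pos: [417.3, -4.9, 87.3]
tcp_rot: [-180.0, 0.0, -179.9]
force: [1.9, -1.9, 0.2]
opening: -0.0
grip_force: 1.0
```

```bash
python3 - <<'E'
from h import *
s=r.sense();print(s["tcp_pos"],s["force"],s["joints"])
cv2.imwrite("pics/w2.png",r.camera("wrist"))
E
```

```text
[417.29486945  -4.93742019  87.3392487 ] [ 1.91862108 -1.92476805  0.20401856] [-1.15253258e+01 -7.35340609e+00  1.24691766e+02 -1.19601831e-02
  6.26471242e+01 -1.01655892e+02]
```

View pics/w2.png

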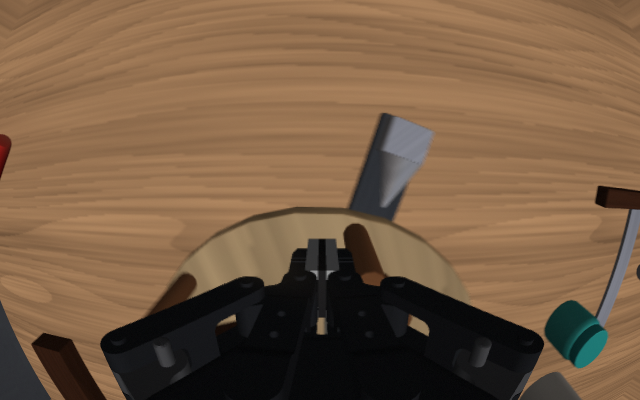

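The finger is pushing the peg at (360,250), with the pointer at (395,150), and the contact force is about 2.7 N. I'll continue along the arc.

step_arm(
  commands=[
    [[-0.002, 0.016, 0], 0],
    [[-0.004, 0.015, 0], 0],
    [[-0.006, 0.015, 0], 0],
    [[-0.008, 0.014, 0], 0],
    [[-0.009, 0.013, 0], 0],
    [[-0.011, 0.012, 0], 0],
    [[-0.012, 0.01, 0], 0],
    [[-0.013, 0.009, 0], 0],
    [[0, 0, 0], 0],
  ],
)

```text
clock: 6.8
tcp_pos: [483.4, 99.0, 87.5]
tcp_rot: [180.0, 0.1, -179.8]
force: [0.7, 0.7, 0.1]
opening: -0.1
grip_force: 0.0
```

```bash
python3 - <<'E'
from h import *
s=r.sense();print(s["tcp_pos"],s["force"])
im=r.camera("top"); cv2.imwrite("pics/t2.png",cv2.resize(im[135:275,260:400],None,fx=4.25,fy=4.25,interpolation=cv2.INTER_CUBIC))
print(r.boxes_of("top","drill_block_mid"))
E
```

```text
[483.37577445  98.9821752   87.52071243] [0.68514862 0.6682676  0.07238412]
[{'position': [330.8, 213.7], 'conf': 0.8}]
```

View pics/t2.png

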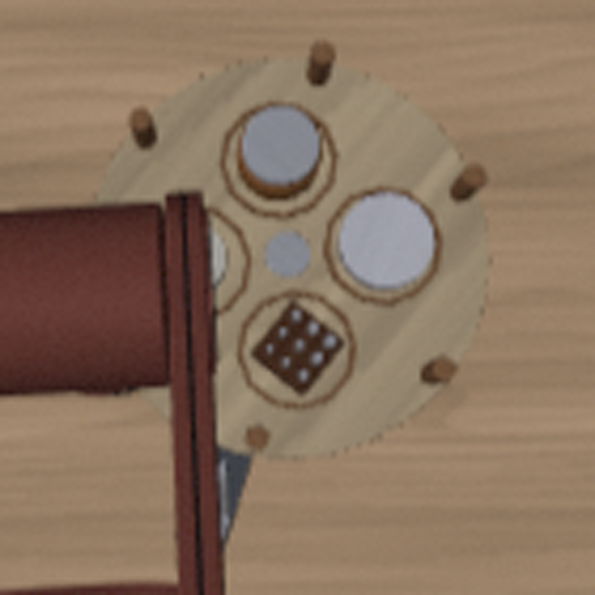

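The carousel has turned about 120°. The block is now at (297,350) in the crop, roughly -175°. Front is about 162.5°, so about 22° remain.

step_arm(
  commands=[
    [[-0.014, 0.007, 0], 0],
    [[-0.015, 0.005, 0], 0],
    [[-0.007, 0.002, 0], 0],
    [[0, 0, 0], 0],
  ],
)

```text
clock: 7.4
tcp_pos: [518.2, 112.2, 87.4]
tcp_rot: [180.0, 0.0, -179.9]
force: [-0.0, 0.3, 0.1]
opening: -0.1
grip_force: 0.0
```

step_arm(
  commands=[
    [[0.012, 0.004, 0], 0],
    [[0.01, 0.0, -0.04], 0],
    [[0.02, -0.015, -0.06], 0],
    [[0.02, -0.03, -0.06], 0],
    [[0.01, -0.03, -0.05], 0],
    [[0, 0, 0], 0],
  ],
)

```text
clock: 8.15
tcp_pos: [450.1, 43.7, 293.6]
tcp_rot: [-179.9, 0.5, -180.0]
force: [-0.3, -0.0, -0.9]
opening: 0.2
grip_force: 0.0
```

```bash
python3 - <<'E'
from h import *
s=r.sense();print(s["tcp_pos"],s["tcp_rot"])
im=r.camera("wrist"); cv2.imwrite("pics/w3.png",cv2.resize(im,None,fx=1.25,fy=1.25))
for n,z in(("foot",40),("peg_a",110),("drill_block_mid",74)):
  print(n,[(np.round(b["conf"],2),np.round(b["position"]),np.round(wray(b["position"],z,s)[:2])) for b in r.boxes_of("wrist",n)[:7]])
E
```

```text
[450.06918079  43.650008   293.5645894 ] [-179.93950552    0.53348574 -179.98669293]
foot [(np.float64(0.83), array([321., 120.]), array([383.,  42.]))]
peg_a [(np.float64(0.63), array([272., 213.]), array([483., -12.])), (np.float64(0.48), array([229., 239.]), array([515., -65.]))]
drill_block_mid [(np.float64(0.82), array([287., 201.]), array([479.,   2.])), (np.float64(0.45), array([ 68., 133.]), array([ 373., -335.]))]
```

View pics/w3.png

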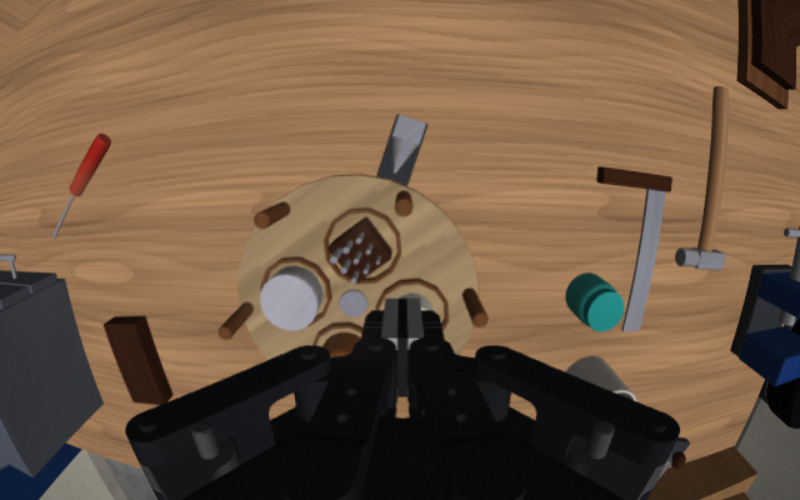

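The carousel is turned further. The block is at (362,247), the hub at (353,303) and the pointer tip at (394,175), so it isn't in line yet. Next I'll convert these to angles.

```bash
cat >> h.py <<'E'
def rep(d,s,k=1.25):
    P={n:wray(np.array(p)/k,z,s)[:2] for n,(p,z) in d.items()}
    for n,p in P.items(): print(n,np.round(p,1))
    for c in (P["hub"],np.array([547.8,-13.])):
        print({n:(round(float(np.degrees(np.arctan2(*(p-c)[::-1])))%360,1),round(float(np.hypot(*(p-c))))) for n,p in P.items() if n!="hub"})
E
python3 - <<'E'
from h import *
s=r.sense()
rep(dict(hub=((353,303),46),well=((363,245),48),tip=((394,173),30),blk=((412,119),43),blocktop=((361.5,242),74),blkR=((388,203+0),40),peg=((404,210),42)),s)
E
```

```text
hub [537.1  -6.9]
well [473.    5.8]
tip [401.3  37. ]
blk [346.8  54.9]
blocktop [463.9   7.1]
blkR [431.2  31.1]
peg [438.1  47.3]
{'well': (168.8, 65), 'tip': (162.1, 143), 'blk': (162.0, 200), 'blocktop': (169.2, 75), 'blkR': (160.2, 112), 'peg': (151.3, 113)}
{'well': (165.9, 77), 'tip': (161.2, 155), 'blk': (161.3, 212), 'blocktop': (166.5, 86), 'blkR': (159.3, 125), 'peg': (151.2, 125)}
```

step_arm(
  commands=[
    [[-0.026, 0.034, 0], 0],
    [[-0.026, 0.034, 0.02], 0],
    [[0, 0, 0.05], 0],
    [[0, 0, 0.05], 0],
    [[0, 0, 0.05], 0],
    [[0, 0, 0.036], 0],
    [[0, 0, 0], 0],
  ],
)

```text
clock: 9.22
tcp_pos: [496.3, 113.3, 77.6]
tcp_rot: [-180.0, -0.6, -179.8]
force: [0.8, 0.9, 0.3]
opening: 0.2
grip_force: 0.0
```

step_arm(
  commands=[
    [[-0.008, 0, -0.009], 0],
    [[-0.01, 0.001, 0], 0],
    [[-0.008, 0.001, 0], 0],
    [[-0.006, 0, 0], 0],
    [[-0.003, 0, 0], 0],
    [[0, 0, 0], 0],
  ],
)

```text
clock: 9.98
tcp_pos: [536.2, 114.9, 91.4]
tcp_rot: [-180.0, 0.0, -179.9]
force: [0.5, 0.4, -0.2]
opening: -0.3
grip_force: 0.0
```

step_arm(
  commands=[
    [[0.012, 0.004, 0], 0],
    [[0.01, 0.0, -0.04], 0],
    [[0.02, -0.015, -0.06], 0],
    [[0.02, -0.03, -0.06], 0],
    [[0.025, -0.03, -0.05], 0],
    [[0, 0, 0], 0],
    [[0, 0, 0], 0],
    [[0, 0, 0], 0],
  ],
)

```text
clock: 10.98
tcp_pos: [451.5, 48.7, 290.2]
tcp_rot: [180.0, -0.2, -179.8]
force: [-0.6, 0.3, 0.3]
opening: 0.1
grip_force: 0.0
```

```bash
python3 - <<'E'
from h import *
s=r.sense();print(s["tcp_pos"],s["tcp_rot"],s["clock"])
im=r.camera("wrist"); cv2.imwrite("pics/w4.png",cv2.resize(im[70:270,170:430],None,fx=3,fy=3,interpolation=cv2.INTER_CUBIC))
E
```

```text
[451.52169209  48.66379162 290.2122772 ] [ 179.9790625    -0.18111461 -179.83554945] 10.975
```

View pics/w4.png

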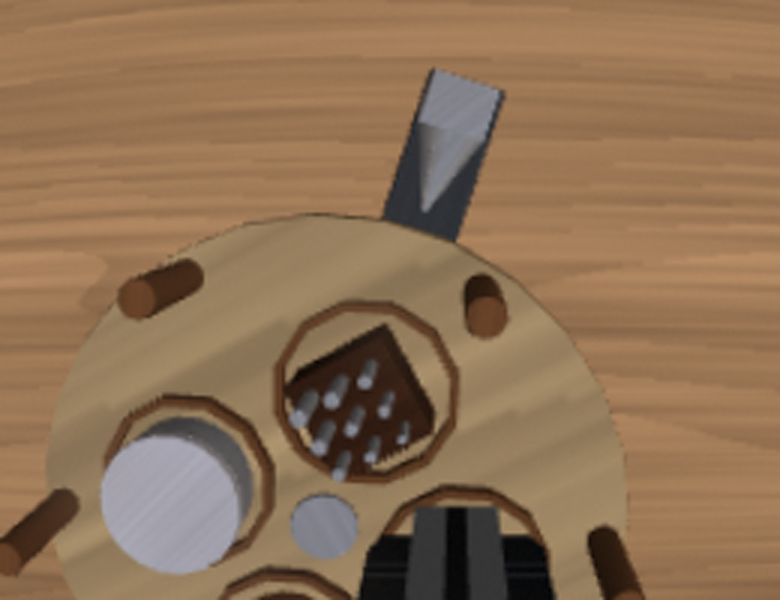

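Crop: hub (325,526), well centre (367,391), pointer tip (426,210), pointer block outer edge (468,80).

```bash
python3 - <<'E'
from h import *
s=r.sense()
f=lambda x,y:(170+x/3,70+y/3)
rep(dict(hub=(f(325,526),46),well=(f(367,391),48),tip=(f(426,210),30),blk=(f(468,80),45),blocktop=(f(361,402),74),pegL=(f(195,275),42),pegR=(f(478,285),42)),s,1)
for h in (40,50): print(wray(f(325,526),h,s))
E
```

```text
hub [546.3  -9.9]
well [483.  11.]
tip [407.1  36. ]
blk [352.   53.6]
blocktop [481.   11.1]
pegL [432.8 -64. ]
pegR [438.2  58.2]
{'well': (161.7, 67), 'tip': (161.8, 147), 'blk': (161.9, 204), 'blocktop': (162.2, 69), 'pegL': (205.5, 126), 'pegR': (147.8, 128)}
{'well': (159.7, 69), 'tip': (160.8, 149), 'blk': (161.2, 207), 'blocktop': (160.2, 71), 'pegL': (203.9, 126), 'pegR': (147.0, 131)}
[548.77603998 -10.76119459  40.        ]
[544.63381509  -9.25114436  50.        ]
```

The block is in line: well at 161.7°, pointer at 161.8°. I'll move clear and check from the top camera.

step_arm(
  commands=[
    [[0.0, 0.02, -0.02], 0],
    [[0, 0.04, 0], 0],
    [[0, 0.05, 0], 0],
    [[0, 0.05, 0], 0],
    [[0, 0.05, 0], 0],
    [[0, 0.05, 0], 0],
    [[0, 0.04, 0], 0],
    [[0, 0.02, 0], 0],
    [[0, 0, 0], 0],
    [[0, 0, 0], 0],
  ],
)

```text
clock: 12.28
tcp_pos: [451.8, 367.1, 311.6]
tcp_rot: [-179.9, -0.0, -179.9]
force: [0.0, -0.4, 0.2]
opening: 0.2
grip_force: 0.0
```

```bash
python3 - <<'E'
from h import *
im=r.camera("top")[135:275,260:400]; cv2.imwrite("pics/t3.png",cv2.resize(im,None,fx=4.25,fy=4.25,interpolation=cv2.INTER_CUBIC))
s=r.sense();print(s["tcp_pos"],s["qd"].round(1),s["clock"],[b for b in r.boxes_of("top","drill_block_mid")])
E
```

```text
[451.9198344  366.96288316 311.8804701 ] [-0.4 -0.5 -0.1  0.2 -0.2  0.2] 12.325 [{'position': [323.6, 215.4], 'conf': 0.79}, {'position': [311.2, 251.6], 'conf': 0.73}]
```

View pics/t3.png

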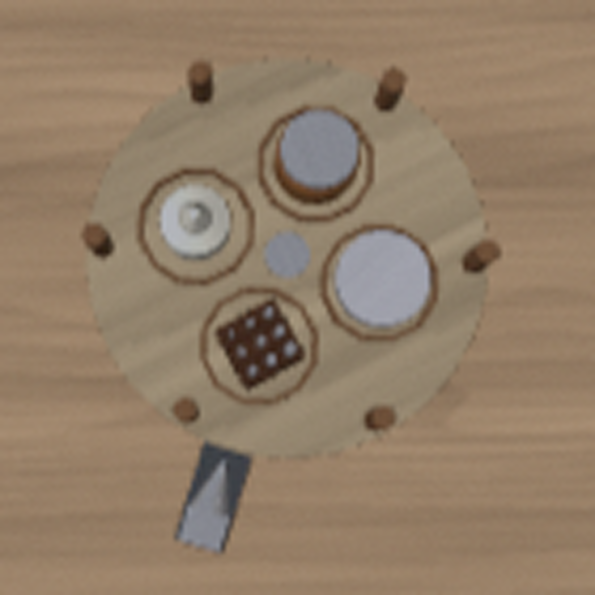

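Top view: the well at (260,346), hub at (287,255) and pointer at (222,462) to (200,546) lie on one line, within about 0.5°. Nothing else has moved, so I'm handing it in.

```bash
python3 -c "
from station import r
print(r.job_done())"
```

```text
the job is handed in; nothing more can be done
None
```

The carousel is turned about 143° clockwise, the drill-bit block stands within about 0.5° of the pointer line by two camera views, the arm is clear, and the job was handed in at about 12 s.

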